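# Hold the funnel ready over the dispenser's refill mouth

## Task

I want to refill the empty dispenser bottle: first flip its hinged flap right back, over centre, so that it stays open by itself. Then lift the funnel out of the beaker by its black fin, carry it over the sippy cups, and finish while holding it still and upright over the bottle, spout centred on the open mouth and its tip about 1 cm above it, so that air can get out while I pour. The funnel must never touch the bottle, and everything else stays standing where it is.

Things in the scene. Friction and masses are not known exactly. Their poses are not given: they have to be found in the camera images.
- bottle: White push dispenser bottle, 130 mm high, body 74 mm across, in a steel foot 86 mm across that is fixed to the shelf. Origin at the centre of its underside; z up; -x is the front with a grey push plate and nozzle (reaching 56 mm from the axis), +x the hinge side. Neck 40 mm across outside.
- mouth (a point): Centre of the bottle's open mouth, at the rim, 130 mm above the shelf; mouth 32 mm across inside. Axes as the bottle's. Covered by the flap at the start.
- flap (a joint): Angle of the white flap over the mouth: 0 = shut (level on the mouth), grows as it swings up and back to the stop at 2.35. The hinge turns freely with slight friction; the flap (about 25 g) falls shut below about 1.0 rad and falls open to the stop beyond about 1.45 rad; in between it may stay.
- flap_hinge (a point): Point on the flap's hinge axis: 24 mm from the bottle's axis towards its +x, at rim height. The hinge axis runs along y; the point's axes turn with the flap. The flap is a disc 44 mm across and 4 mm thick, resting on the rim.
- flap_bar (a point): Centre of the grey round grip bar on the flap: 22 mm long along the hinge axis (y), 12 mm thick, on a narrow stem. Shut, it lies 36 mm from the hinge axis towards the bottle's -x and 30 mm above the hinge, 20 mm clear between bar and disc. Pinched at its two ends it can turn between the fingers while the flap swings.
- funnel: Steel funnel, about 90 g: spout 14 mm across and 40 mm long, cone opening to 52 mm at 70 mm height, then a flat rim 3.5 mm thick and 90 mm across. Origin at the centre of the spout's tip; z up along the funnel's axis. It starts upright in the beaker, its rim lying on the beaker's rim, the tip 15 mm above the shelf; loose by about 5 mm sideways.
- spout (a point): Centre of the funnel's spout tip (same point and axes as the funnel's origin).
- fin (a point): Grasp point on the funnel's black upright fin at the rim: 46 mm from the funnel's axis towards its -x, 100 mm above the tip. The fin is 10 mm thick along the funnel's x, 26 mm wide along y, and spans 70 to 118 mm above the tip (the rim's top is at 73.5 mm).
- beaker: Loose white ceramic beaker, 72 mm across at the rim, 85 mm high, holding the funnel at the start. Origin at the centre of its underside.
- sippy_a: Lime sippy cup with a flap over its spout, 74 mm across, 120 mm high, standing loose midway between bottle and beaker. Origin at the centre of its underside.
- sippy_b: Sky blue sippy cup, same shape and size, standing loose midway between bottle and beaker. Origin at the centre of its underside.
- eggcup: Loose white ceramic egg cup, 46 mm across, 56 mm high, between the sippy cups. Origin at the centre of its underside.
- spoon: Loose wooden spoon, 240 mm long, lying on the shelf on the far side. Origin under its middle.
- tin: Loose tin, 72 mm across, 85 mm high. Origin at the centre of its underside.
- spice: Loose spice jar, 44 mm across, 90 mm high. Origin at the centre of its underside.
- saucer: Loose blue saucer, 120 mm across, 18 mm high. Origin at the centre of its underside.
Mind the look-alikes: they are no part of the job. Leave any purple or red look-alike of the beaker alone.

How it is judged:
On the way, in this order (a step that is already met when the one before it is completed fails the run):
1. the flap is flipped back and stays open (value of joint flap above 2 rad and contact force between the fingers and bottle below 0.2 N), for 0.3 s.
2. the funnel is carried over the sippy cups, its spout above their tops (height (world z) of spout above 0.122 m and (horizontal distance between spout and sippy_a below 0.13 m or horizontal distance between spout and sippy_b below 0.13 m)), for 0.1 s.
At the end, for the whole second after the job is handed in: Fingers hold the funnel still and upright (0.12 rad), spout tip 3 to 20 mm above the mouth rim and within 8 mm of its centre, not touching the bottle; flap open past 2.0 rad; beaker upright within 50 mm of its start, all other things within 25 mm of theirs (z of spout in the frame of mouth between 0.003 and 0.02 m and horizontal distance between spout and mouth below 0.008 m and angle between funnel's own z axis and vertical below 0.12 rad and linear speed of funnel below 0.02 m/s and contact force between the fingers and funnel above 1 N and contact force between funnel and bottle below 0.2 N and value of joint flap above 2 rad and angle between beaker's own z axis and vertical below 0.2 rad and distance of beaker from where it was at the start of the episode below 0.05 m and distance of each of sippy_a, sippy_b, eggcup, spoon, tin, spice, saucer from where it was at the start of the episode below 0.025 m); the arm keeps its last pose, push and grip.
It fails at once if the funnel touches the bottle or its flap (contact force between funnel and bottle above 0.5 N).
It fails at once if the beaker is knocked over or away (angle between beaker's own z axis and vertical above 0.5 rad or distance of beaker from where it was at the start of the episode above 0.05 m).
It fails at once if a sippy cup is knocked over or moved from its place (distance of any of sippy_a, sippy_b from where it was at the start of the episode above 0.025 m or angle between any of sippy_a, sippy_b's own z axis and vertical above 0.4 rad).
It fails at once if the egg cup, spoon, tin, spice jar or saucer is knocked over or moved from its place (distance of any of eggcup, spoon, tin, spice, saucer from where it was at the start of the episode above 0.025 m or angle between any of eggcup, tin, spice, saucer's own z axis and vertical above 0.4 rad).
It also fails if it takes over 59 s, if anything falls off the work surface, if the arm or the gripper's body presses on something with over 40 N, if the wrist force passes 120 N, or if a joint passes its speed limit or range.

## Robot

A 6-joint arm with a two-finger parallel gripper is mounted at the origin on the work surface. World frame = base frame: x ahead of the robot, y to its left, z up, the work surface at z = 0. Lengths are in m, angles in rad, forces in N, time in s.
With the tool pointing down it reaches from about 0.35 to 0.775 m from the base axis. Payload 7.3 kg.
Tool frame: the origin (TCP) lies at the very end of the fingers, on their centre line; the grasp point (between the pads) lies robot.grasp_offset behind it (robot.grasp_offset is the distance from the TCP to the grasp point, in m); z points along the fingers, y is the line along which they close (so a half turn about z gives the same grasp; the last joint's range is limited). The gripper opens to 92 mm and grips with 3 to 60 N. Pads are 19 mm wide; open, the fingers measure 130 mm over their backs; the gripper's body (75 mm by 190 mm) begins 47 mm behind the grasp point.
Start: joints at [0.989, 0.342, 1.524, -0, 1.275, -0.146], TCP at [0.222, 0.476, 0.227] pointing down, gripper open.
Joint ranges: [-2.53, 2.53], [-0.77, 2.02], [0.04, 2.7], [-1, 4.14], [0.28, 2.66], [-3.11, 3.11]. Speed limits (rad/s): [2.57, 2.57, 3.14, 3.14, 3.14, 3.14].

## Interface

Orientations are given as a unit quaternion [x, y, z, w].
In Python, from rig import robot gives the robot as it stands.
- The arm moves only by the shell command python3 -m handwheel 'ROWS'. ROWS is JSON, a list that holds one entry, the list of rows, each a list of 7 numbers: the shift along the tool's x, y, z in cm, then the turn, a rotation vector about the tool's x, y, z in degrees, then the opening in per cent of the stroke, from 0 (shut) to 100 (fully open). A call has 1 to 20 rows; each row is the pose to reach, as a shift and turn from the pose commanded when the call began, along the tool's axes at that moment; what a row does not reach only later rows make up. A row lasts 1/12 s, in which the tool goes at most 41.7 mm and 7.16 degrees, less where a joint would pass 70% of its speed; a pose out of reach is approached as far as the arm can. A call with a gripper value outside its range is refused whole. The fingers move at their own pace and stop on an object; the grip force is fixed at half the most. Time passes only in rows, so rows that repeat a pose let the fingers close. It gives the time, the measured TCP pose, the force, the opening and the grip force at its end, in the units of the state.
- robot.get_state(): the state, without advancing time (a new reading comes with each control period).
- robot.capture(name): name is "scene" or "top" or "wrist"; returns a dict with "color" (420x560x3 uint8, blue, green, red), "intrinsics" (3x3 intrinsics, pixels), "k1" (the pictures are not rectified: a ray, as slopes to the right and down, at radius r is drawn at 1 + k1 r^2 times it, then the intrinsics apply), "world_to_cam" (4x4, takes a point from world to camera coordinates); the wrist camera has in their place "mount" (4x4, takes a point from camera to tool coordinates, whose origin is the TCP and whose axes are the flange's). Camera axes: x right, y down, z forward; pixel columns grow to the right and rows downward; lengths in m; the calibration is good to about 2 mm. A picture is of the moment at which its call begins: read the wrist's pose just before it. There is no depth.
- robot.close_job(): hands the job in; it is judged then, once.
The state is a dict: "t": time; "joints": joint angles; "joint_velocities": joint speeds; "tau": joint torques, N m; "tcp_pos": TCP position; "ee_rot": TCP orientation; "force": force on the tool from outside, world axes, zero at the start; "torque": the same for the moment, N m; "finger_gap": finger opening in m; "grip_force": force on a finger pad.
Only numpy, scipy, OpenCV 4.12 (cv2) and the standard library are available. Lean on these libraries where they do the work, as an engineer would, in place of code of your own. Each camera call takes 0.05 s, during which the arm holds its last target. There are 200 camera calls.

## Working session

There is one attempt and no reset: what is moved stays moved. The work goes in short steps, Python scripts to look and compute and a shell command to move; the robot and the scene stay as the last step left them, time stands still between calls to the robot, and variables do not carry over. Pictures are saved under pics/ and viewed, at most 12 in all, crops included, and the job is handed in when it is done.

```bash
ls; mkdir -p pics; python3 - <<'E'
from rig import robot
import cv2,pickle
d={}
print(robot.get_state(), robot.grasp_offset)
for n in("scene","top","wrist"):
    c=robot.capture(n); d[n]=c; cv2.imwrite(f"pics/{n}0.png",c["color"])
    print(n,{k:v for k,v in c.items() if k!="color"})
pickle.dump(d,open("d0.pkl","wb"))
E
```

```text
pics
{'t': 0.0, 'joints': array([ 9.88967016e-01,  3.42736310e-01,  1.52503051e+00, -4.45982273e-05,
        1.27541390e+00, -1.45997944e-01]), 'joint_velocities': array([-0.00229977,  0.00016826, -0.00079502, -0.00066337,  0.00184242,
       -0.00113082]), 'tau': array([-9.63069488e-05, -4.31255150e+01, -2.44218725e+01,  7.16517703e-02,
        5.61318209e-02, -2.21439227e-04]), 'tcp_pos': array([0.22139384, 0.47557155, 0.22603321]), 'ee_rot': array([ 2.16188648e-01,  9.76351288e-01, -7.49623496e-04, -2.62691935e-04]), 'force': array([-0.47072596,  0.31187548, -0.82662262]), 'torque': array([-0.00069787,  0.06742485,  0.00446302]), 'grip_force': 0.0, 'finger_gap': 0.09166694381055861} 0.0188
scene {'intrinsics': array([[438.33858999,   0.        , 278.63591639],
       [  0.        , 438.33858999, 202.81430587],
       [  0.        ,   0.        ,   1.        ]]), 'k1': -0.035077850798065933, 'world_to_cam': array([[-0.39729122,  0.91767305, -0.00598877,  0.24898134],
       [ 0.56423152,  0.23911753, -0.79023136, -0.23939053],
       [-0.723742  , -0.31733103, -0.61277935,  1.81137
[... 389 characters left out ...]
9642,  0.62345953],
       [ 0.1442866 ,  0.02233302, -0.98928389,  1.38387083],
       [ 0.        ,  0.        ,  0.        ,  1.        ]])}
wrist {'intrinsics': array([[318.18231001,   0.        , 276.75949567],
       [  0.        , 318.18231001, 213.01718569],
       [  0.        ,   0.        ,   1.        ]]), 'k1': -0.0008923084051494635, 'mount': array([[-5.09851102e-05, -9.60936556e-01, -2.76768737e-01,
         7.47505349e-02],
       [ 9.99999440e-01,  2.43509990e-04, -1.02967819e-03,
         9.40041231e-04],
       [ 1.05685137e-03, -2.76768634e-01,  9.60936005e-01,
        -1.58420909e-01],
       [ 0.00000000e+00,  0.00000000e+00,  0.00000000e+00,
         1.00000000e+00]])}
```

View pics/scene0.png

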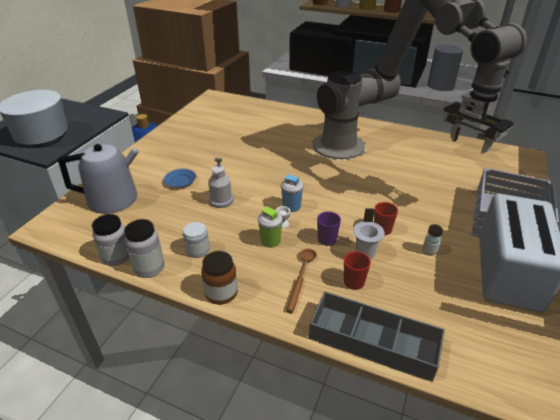

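View pics/top0.png

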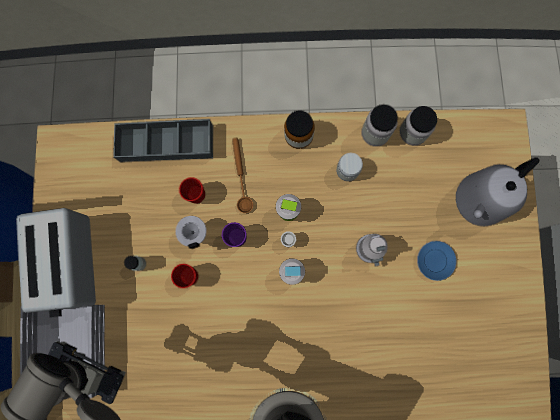

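The scene view shows the bottle at (220,187), lime cup (270,228), blue cup (292,193), egg cup (284,215), purple cup (328,229), and the beaker with funnel at (368,240), its fin at (369,214). In the top view the bottle is at (372,248) and the funnel at (190,232), its fin at (193,245).
Candidates for the beaker in the top view are white (190,232), red (192,190), red (185,276) and purple (234,235). I choose white, which holds the funnel with the black fin. For the bottle, the candidates are the dispenser (372,248) and the white jar (350,166). I choose the dispenser. Next is a close crop to check.

```bash
cat > h.py <<'E'
import numpy as np,cv2
from scipy.spatial.transform import Rotation as R
def ray(c,uv,w2c=None):
    K=c["intrinsics"];d=np.array([c["k1"],0,0,0,0.])
    p=cv2.undistortPoints(np.array([[uv]],float),K,d)[0,0]
    W=c["world_to_cam"] if w2c is None else w2c
    Rm,t=W[:3,:3],W[:3,3]
    v=Rm.T@np.array([p[0],p[1],1]); return -Rm.T@t, v/np.linalg.norm(v)
def plane(c,uv,z,w2c=None):
    o,v=ray(c,uv,w2c); return o+v*(z-o[2])/v[2]
def tri(*rays):
    A=0;b=0
    for o,v in rays:
        P=np.eye(3)-np.outer(v,v);A=A+P;b=b+P@o
    x=np.linalg.solve(A,b)
    return x,[float(np.linalg.norm((np.eye(3)-np.outer(v,v))@(x-o))) for o,v in rays]
def wristpose(s,c):
    T=np.eye(4);T[:3,:3]=R.from_quat(s["ee_rot"]).as_matrix();T[:3,3]=s["tcp_pos"]
    return np.linalg.inv(T@c["mount"])
def proj(c,p,w2c=None):
    W=c["world_to_cam"] if w2c is None else w2c
    q=W@np.append(p,1); x,y=q[:2]/q[2]; f=1+c["k1"]*(x*x+y*y)
    return (c["intrinsics"]@[x*f,y*f,1])[:2]
E
python3 - <<'E'
import pickle,cv2,numpy as np
d=pickle.load(open("d0.pkl","rb"))
def crop(n,x,y,w,h): return cv2.resize(d[n]["color"][y:y+h,x:x+w],(400,300),interpolation=cv2.INTER_CUBIC)
a=np.hstack([crop("top",340,218,80,60),crop("top",155,205,80,60)])
b=np.hstack([crop("scene",180,150,80,60),crop("scene",330,200,80,60)])
cv2.imwrite("pics/crop1.png",np.vstack([a,b]))
E
```

```text
(no output)
```

View pics/crop1.png

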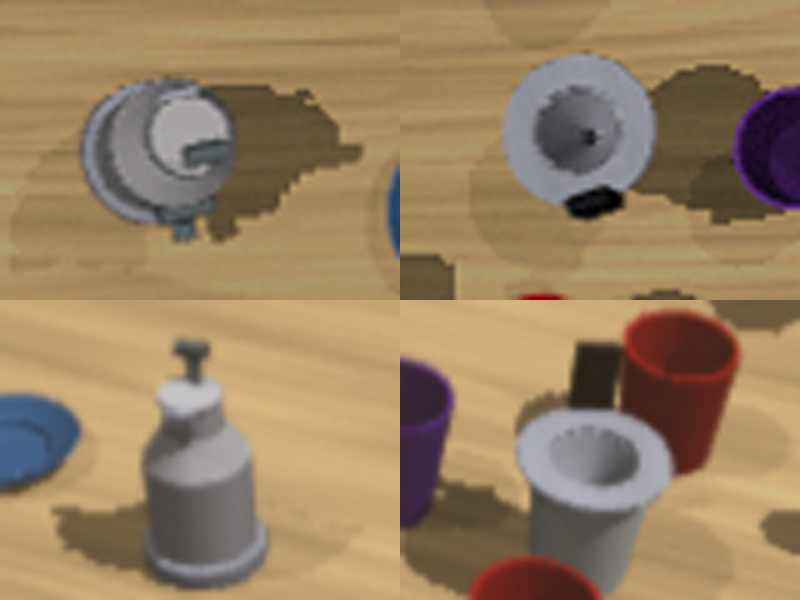

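The crops confirm the choice. The bottle's flap is at top (377.6,245) with its bar at (381,248.4), and in the scene the flap is at (218,169) and the bar at (218.4,159.6). The funnel rim centre is at top (191,230.6) and scene (369,231.6); its fin top is at top (193.8,244) and scene (369.4,209.5).

```bash
python3 - <<'E'
import pickle
from h import *
np.set_printoptions(precision=4,suppress=True)
d=pickle.load(open("d0.pkl","rb"));T,S=d["top"],d["scene"]
P=dict(flap=((377.6,245),(218,169)),bar=((381.2,248.4),(218.4,159.6)),rim=((191,230.6),(369.2,231.6)),fintop=((193.8,244.5),(369.4,209.4)))
for k,(a,b) in P.items(): print(k,*tri(ray(T,a),ray(S,b)))
print("foot",plane(T,(371.7,248.4),.004)); print("nozzle",plane(T,(377,264.5),.1),plane(T,(376.5,261),.1))
for n,uv,z in (("lime",(289,207),.115),("blue",(292,271),.115),("egg",(288,240),.056),("purple",(234,235),.085),("red1",(192,190),.085),("red2",(185,276),.085),("spice",(135,263),.09),("saucer",(438,260),.015),("tin",(350,166),.085)): print(n,plane(T,uv,z))
E
```

```text
flap [ 0.5189 -0.2627  0.1287] [0.00038995235444212213, 0.0003899523544421187]
bar [ 0.5069 -0.266   0.1575] [0.00039939967318005905, 0.00039939967318025323]
rim [0.5789 0.2629 0.0853] [0.0002996528316962934, 0.0002996528316962945]
fintop [0.5346 0.2465 0.1292] [0.0006820597465233494, 0.0006820597465233122]
foot [ 0.5185 -0.2668  0.004 ]
nozzle [ 0.4663 -0.2631  0.1   ] [ 0.4761 -0.2622  0.1   ]
lime [ 0.6343 -0.0214  0.115 ]
blue [ 0.455  -0.0244  0.115 ]
egg [ 0.5467 -0.0158  0.056 ]
purple [0.5628 0.1383 0.085 ]
red1 [0.6981 0.2597 0.085 ]
red2 [0.4492 0.2806 0.085 ]
spice [0.4891 0.4256 0.09  ]
saucer [ 0.4764 -0.4632  0.015 ]
tin [ 0.7547 -0.2028  0.085 ]
```

```bash
python3 -m handwheel '[[[-57,-55,-4.5,0,0,-28,100],[-57,-55,-4.5,0,0,-28,100],[-57,-55,-4.5,0,0,-28,100],[-57,-55,-4.5,0,0,-28,100],[-57,-55,-4.5,0,0,-28,100],[-57,-55,-4.5,0,0,-28,100],[-57,-55,-4.5,0,0,-28,100],[-57,-55,-4.5,0,0,-28,100],[-57,-55,-4.5,0,0,-28,100],[-57,-55,-4.5,0,0,-28,100],[-57,-55,-4.5,0,0,-28,100],[-57,-55,-4.5,0,0,-28,100],[-57,-55,-4.5,0,0,-28,100],[-57,-55,-4.5,0,0,-28,100],[-57,-55,-4.5,0,0,-28,100],[-57,-55,-4.5,0,0,-28,100],[-57,-55,-4.5,0,0,-28,100],[-57,-55,-4.5,0,0,-28,100],[-57,-55,-4.5,0,0,-28,100],[-57,-55,-4.5,0,0,-28,100]]]'
cat > snap.py <<'E'
import sys,pickle,cv2
from rig import robot
from h import *
s=robot.get_state(); c=robot.capture("wrist"); c["world_to_cam"]=wristpose(s,c); c["s"]=s
pickle.dump(c,open(sys.argv[1]+".pkl","wb")); cv2.imwrite(f"pics/{sys.argv[1]}.png",c["color"])
m=R.from_quat(s["ee_rot"]).as_matrix(); print(s["t"],s["tcp_pos"],"x",m[:,0],"y",m[:,1],"z",m[:,2],s["finger_gap"],s["grip_force"],s["force"])
E
python3 snap.py w1
```

```text
t: 1.82
tcp_pos: [0.5069, -0.2679, 0.2709]
ee_rot: [-0.025, 1.0, -0.001, -0.0]
force: [-0.9, 0.3, 0.2]
finger_gap: 0.0921
grip_force: 0.0
1.8167 [ 0.50685382 -0.26792631  0.27093544] x [-9.98748842e-01 -5.00074705e-02  6.54831310e-05] y [-0.05000751  0.99874816 -0.00116909] z [-6.93768220e-06 -1.17090674e-03 -9.99999314e-01] 0.09208443712449567 0.0 [-0.88139811  0.3057187   0.20563955]
```

View pics/w1.png

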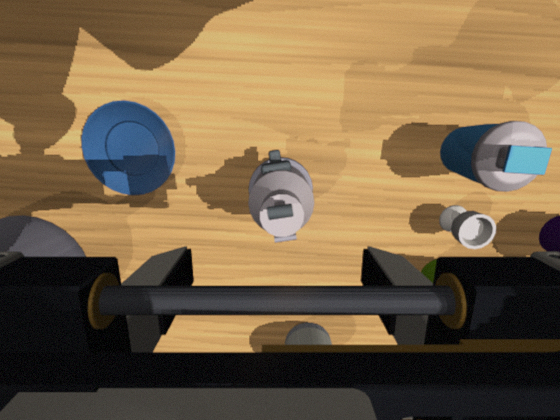

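Wrist view: the bar is at about (280,212), slightly tilted on the disc (282,214). The plate and nozzle are at (275,160), and the hinge tab at (285,237). The eggcup and blue cup are to the right.

```bash
python3 - <<'E'
import pickle
from h import *
np.set_printoptions(precision=4,suppress=True)
c=pickle.load(open("w1.pkl","rb"));im=c["color"]
x0,y0,w,h=235,140,95,110
cv2.imwrite("pics/w1c.png",cv2.resize(im[y0:y0+h,x0:x0+w],(518,600),interpolation=cv2.INTER_CUBIC))
hsv=cv2.cvtColor(im,cv2.COLOR_BGR2HSV);g=cv2.cvtColor(im,cv2.COLOR_BGR2GRAY)
m=np.zeros_like(g);m[200:225,262:300]=(g[200:225,262:300]<105)*255
n,l,st,ce=cv2.connectedComponentsWithStats(m);print(st[1:],ce[1:])
i=1+np.argmax(st[1:,4]);pts=np.argwhere(l==i)[:,::-1].astype(np.float32)
print(cv2.minAreaRect(pts));b=cv2.boxPoints(cv2.minAreaRect(pts))
for p in b: print(p,plane(c,p,.16))
E
```

```text
[[262 200   6   8  19]
 [266 200  26  13 185]
 [273 213   1   1   1]
 [269 212  24   7  85]
 [280 212   1   1   1]] [[263.3684 202.2105]
 [278.6324 206.1405]
 [273.     213.    ]
 [279.7412 215.4471]
 [280.     212.    ]]
((278.329345703125, 205.5494842529297), (10.632553100585938, 25.06244659423828), 83.2901611328125)
[265.2628 201.7338] [ 0.5002 -0.2778  0.16  ]
[290.1536 198.8055] [ 0.4965 -0.2563  0.16  ]
[291.3959 209.3652] [ 0.506  -0.2546  0.16  ]
[266.5051 212.2935] [ 0.5097 -0.2763  0.16  ]
```

View pics/w1c.png

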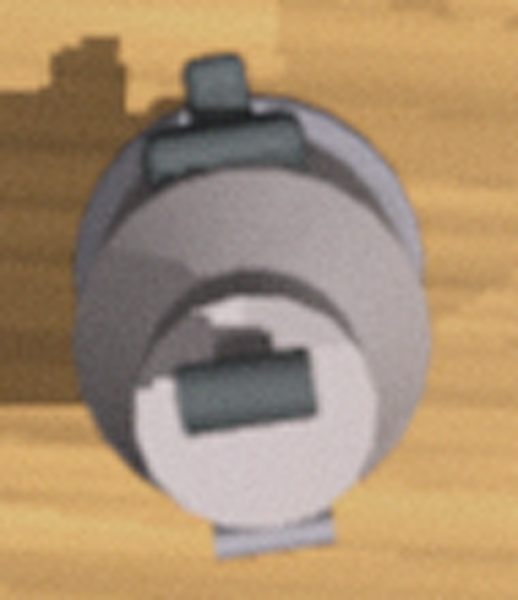

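The crop shows the bar centred at (280.7,211.9), tilted about 10°. The disc is centred at (281.9,215.6).

```bash
python3 - <<'E'
import pickle
from h import *
np.set_printoptions(precision=4,suppress=True)
d=pickle.load(open("d0.pkl","rb"));T,S=d["top"],d["scene"];c=pickle.load(open("w1.pkl","rb"))
print(tri(ray(T,(381.2,248.4)),ray(S,(218.4,159.6)),ray(c,(280.7,211.9))),plane(c,(280.7,211.9),.16))
print(tri(ray(T,(377.6,245)),ray(S,(218,169)),ray(c,(281.9,215.6))),plane(c,(281.9,215.6),.134))
k=lambda u,v:(235+u/5.453,140+v/5.453)
for a,b,z in(((180,375),(312,350),.162),((188,432),(316,410),.158),((216,545),(333,530),.128)):
  p=plane(c,k(*b),z)-plane(c,k(*a),z);print(np.degrees(np.arctan2(-p[0],p[1])),np.linalg.norm(p))
E
```

```text
(array([ 0.5081, -0.2649,  0.1589]), [0.0016424235248258471, 0.0005171974680794884, 0.0013876780535777354]) [ 0.5088 -0.2639  0.16  ]
(array([ 0.5199, -0.2621,  0.1299]), [0.0012891237510069772, 0.000446815594142632, 0.001060935679237564]) [ 0.5198 -0.2619  0.134 ]
13.979682748751275 0.021429490757851527
13.076916174718589 0.021230213595583344
10.684070026560754 0.02182379813017566
```

```bash
python3 -m handwheel '[[[-0.2,0.4,0,0,0,-10,50],[-0.2,0.4,0,0,0,-10,50],[-0.2,0.4,3,0,0,-10,50],[-0.2,0.4,6,0,0,-10,50],[-0.2,0.4,8,0,0,-10,50],[-0.2,0.4,10,0,0,-10,50],[-0.2,0.4,11.5,0,0,-10,50],[-0.2,0.4,12.5,0,0,-10,50],[-0.2,0.4,12.6,0,0,-10,50],[-0.2,0.4,12.6,0,0,-10,30],[-0.2,0.4,12.6,0,0,-10,20],[-0.2,0.4,12.6,0,0,-10,10],[-0.2,0.4,12.6,0,0,-10,10],[-0.2,0.4,12.6,0,0,-10,10],[-0.2,0.4,12.6,0,0,-10,10]]]'; python3 snap.py w2
```

```text
t: 3.12
tcp_pos: [0.5102, -0.2637, 0.1479]
ee_rot: [-0.113, 0.994, -0.005, 0.003]
force: [3.9, -13.5, -2.1]
finger_gap: 0.0217
grip_force: 30.0
3.1167 [ 0.51016896 -0.26368294  0.14786087] x [-0.9743355  -0.22505215 -0.00467626] y [-0.22499402  0.97430303 -0.01054962] z [ 0.00693031 -0.00922674 -0.99993342] 0.02166244520633732 29.99910056591034 [  3.91598643 -13.54493105  -2.09537237]
```

```bash
python3 -m handwheel '[[[-0.4,-0.1,-0.4,0,0,0,10],[-0.9,-0.1,-0.8,0,0,0,10],[-1.4,-0.1,-1.15,0,0,0,10],[-2.0,-0.1,-1.4,0,0,0,10],[-2.6,-0.1,-1.55,0,0,0,10],[-3.2,-0.1,-1.65,0,0,0,10],[-3.8,-0.1,-1.65,0,0,0,10],[-4.4,-0.1,-1.6,0,0,0,10],[-5.0,-0.1,-1.45,0,0,0,10],[-5.6,-0.1,-1.25,0,0,0,10],[-6.1,-0.1,-0.95,0,0,0,10],[-6.6,-0.1,-0.6,0,0,0,10],[-6.9,-0.1,-0.3,0,0,0,10],[-7.2,-0.1,0,0,0,0,10],[-7.2,-0.1,0,0,0,0,10],[-7.2,-0.1,0,0,0,0,10]]]'; python3 snap.py w3
```

```text
t: 4.5
tcp_pos: [0.581, -0.2489, 0.1491]
ee_rot: [-0.113, 0.994, -0.006, 0.004]
force: [3.3, -12.4, 5.1]
finger_gap: 0.0213
grip_force: 30.0
4.5 [ 0.58103784 -0.24890579  0.14907223] x [-0.97439761 -0.22474194 -0.00635303] y [-0.224657    0.97436539 -0.01188806] z [ 0.00886192 -0.01015645 -0.99990915] 0.02134008823034497 30.001619160175323 [  3.26226146 -12.4026604    5.07703968]
```

View pics/w3.png

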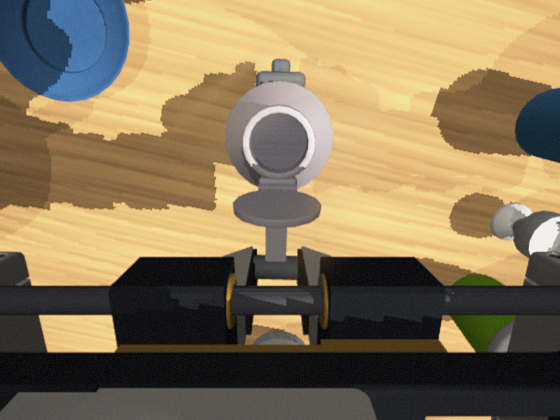

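The flap is past vertical (disc edge-on at (277,207)), the bar is held at (277,266), and the open mouth is at (279,142). I release it now.

```bash
python3 -m handwheel '[[[0,0,0,0,0,0,60],[0,0,0,0,0,0,60],[0,0,0,0,0,0,60],[0,0,0,0,0,0,60],[0,0,-2,0,0,0,60],[0,0,-5,0,0,0,60],[0,0,-9,0,0,0,60],[2,0,-12,0,0,0,60],[6,0,-13,0,0,0,60],[8,0,-13,0,0,0,60],[8,0,-13,0,0,0,60],[8,0,-13,0,0,0,60],[8,0,-13,0,0,0,60]]]'; python3 snap.py w4
python3 - <<'E'
import pickle
from h import *
np.set_printoptions(precision=4,suppress=True)
c=pickle.load(open("w4.pkl","rb"));p=proj(c,[.520,-.262,.13]);print(p)
im=c["color"];x,y=int(p[0]),int(p[1]);a,b=max(0,x-60),max(0,y-45)
cv2.imwrite("pics/w4c.png",cv2.resize(im[b:b+120,a:a+120],(600,600),interpolation=cv2.INTER_CUBIC));print(a,b)
E
```

```text
t: 5.63
tcp_pos: [0.5008, -0.2615, 0.2755]
ee_rot: [-0.114, 0.994, 0.0, 0.0]
force: [0.4, -0.1, -1.0]
finger_gap: 0.0548
grip_force: 0.0
5.6333 [ 0.50082143 -0.26154293  0.27548915] x [-9.74209863e-01 -2.25643711e-01 -2.42479399e-04] y [-2.25643820e-01  9.74209673e-01  6.15865983e-04] z [ 9.72594907e-05  6.54696693e-04 -9.99999781e-01] 0.05476394953971122 0.0 [ 0.35664553 -0.07654086 -0.98206761]
[271.332  218.1849]
211 173
```

View pics/w4c.png

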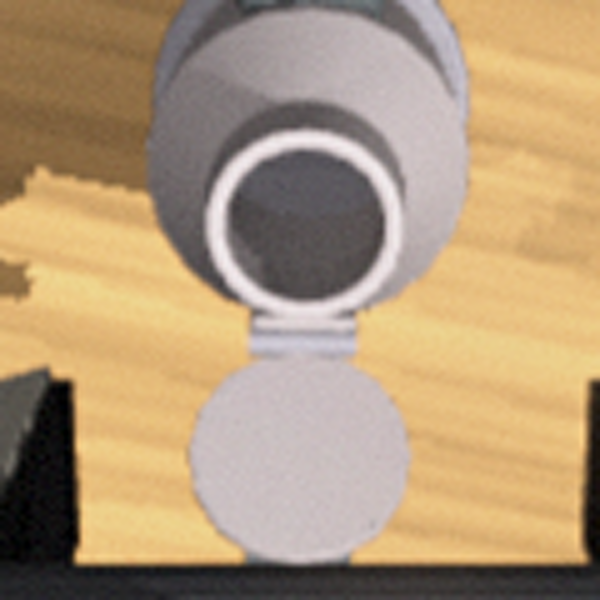

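The flap stands open at its stop (disc at crop (300,460)). The mouth ellipse is centred at crop (305,223), which is wrist pixel (272,217.6). Next I go above the fin.

```bash
python3 - <<'E'
import pickle
from h import *
a=pickle.load(open("w3.pkl","rb"));b=pickle.load(open("w4.pkl","rb"))
print(tri(ray(a,(279,142)),ray(b,(272,217.6))),plane(a,(279,142),.13),plane(b,(272,217.6),.13))
E
python3 -m handwheel '[[[-14.8,48.8,1.5,0,0,82.5,60],[-14.8,48.8,1.5,0,0,82.5,60],[-14.8,48.8,1.5,0,0,82.5,60],[-14.8,48.8,1.5,0,0,82.5,60],[-14.8,48.8,1.5,0,0,82.5,60],[-14.8,48.8,1.5,0,0,82.5,60],[-14.8,48.8,1.5,0,0,82.5,60],[-14.8,48.8,1.5,0,0,82.5,60],[-14.8,48.8,1.5,0,0,82.5,60],[-14.8,48.8,1.5,0,0,82.5,60],[-14.8,48.8,1.5,0,0,82.5,60],[-14.8,48.8,1.5,0,0,82.5,60],[-14.8,48.8,1.5,0,0,82.5,60],[-14.8,48.8,1.5,0,0,82.5,60],[-14.8,48.8,1.5,0,0,82.5,60],[-14.8,48.8,1.5,0,0,82.5,60],[-14.8,48.8,1.5,0,0,82.5,60],[-14.8,48.8,1.5,0,0,82.5,60]]]'; python3 snap.py w5
```

```text
(array([ 0.51882204, -0.26158518,  0.13145971]), [2.2127812210703157e-05, 2.212781221062698e-05]) [ 0.51892289 -0.26159263  0.13      ] [ 0.51925449 -0.26148536  0.13      ]
t: 7.18
tcp_pos: [0.5348, 0.2456, 0.2606]
ee_rot: [0.57, 0.822, -0.0, -0.0]
force: [0.2, -0.3, 0.5]
finger_gap: 0.0551
grip_force: 0.0
7.1833 [0.53477715 0.24559731 0.26064097] x [-3.49772130e-01  9.36834773e-01 -2.56866065e-04] y [ 9.36834771e-01  3.49772026e-01 -3.78060115e-04] z [-2.64335298e-04 -3.72875952e-04 -9.99999896e-01] 0.05506227074621915 0.0 [ 0.22202997 -0.30822865  0.4725962 ]
```

View pics/w5.png

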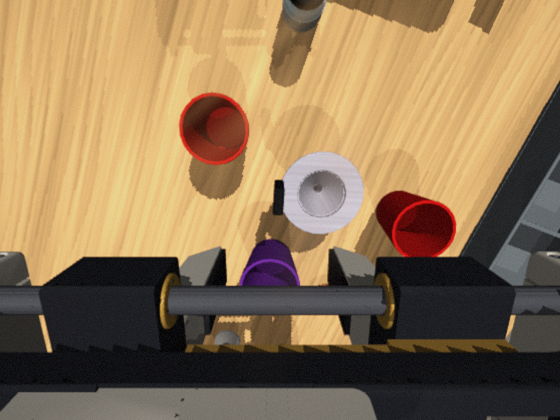

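The rim is centred at about (322,192) and the black fin at (279,197), aligned with the finger axis. The red cups are at (214,128) and (420,225), and the purple one at (270,270). I refine by masks.

```bash
python3 - <<'E'
import pickle
from h import *
np.set_printoptions(precision=4,suppress=True)
c=pickle.load(open("w5.pkl","rb"));im=c["color"]
g=cv2.cvtColor(im,cv2.COLOR_BGR2GRAY);hsv=cv2.cvtColor(im,cv2.COLOR_BGR2HSV)
m=((g<60)).astype(np.uint8);m[:170]=0;m[222:]=0;m[:,:262]=0;m[:,295:]=0
ys,xs=np.nonzero(m);print("fin",xs.min(),xs.max(),ys.min(),ys.max())
for y in range(ys.min(),ys.max()+1,4): r=xs[ys==y];print(y,r.min(),r.max())
w=((hsv[...,1]<50)&(g>110)).astype(np.uint8);w[:145]=0;w[240:]=0;w[:,:282]=0;w[:,370:]=0
cn=max(cv2.findContours(w,cv2.RETR_EXTERNAL,cv2.CHAIN_APPROX_NONE)[0],key=cv2.contourArea)
h=cv2.convexHull(cn)
e=cv2.fitEllipse(cn);print(e);rc=plane(c,e[0],.0885);print("rim",rc)
d=pickle.load(open("d0.pkl","rb"));
print(tri(ray(d["top"],(191,230.6)),ray(d["scene"],(369.2,231.6)),ray(c,e[0])))
for o in ((-5,13),(5,13),(-5,-13),(5,-13)):
  ax=np.array([.937,.35,0]);ay=np.array([-.35,.937,0])
  for z in(.0885,.133): print(o,z,proj(c,np.r_[rc[:2],z]+ax*(-.046+o[0]/1e3)+ay*o[1]/1e3))
E
```

```text
fin 272 283 180 214
180 276 281
184 275 283
188 275 283
192 274 283
196 274 283
200 274 283
204 273 282
208 273 282
212 272 282
((321.7674255371094, 192.36614990234375), (79.73236083984375, 83.17218780517578), 35.12200927734375)
rim [0.5788 0.2649 0.0885]
(array([0.5792, 0.2634, 0.0853]), [0.0007975807981165788, 0.00036840950018937, 0.001025421560308798])
(-5, 13) 0.0885 [273.6664 180.241 ]
(-5, 13) 0.133 [273.1309 188.938 ]
(5, 13) 0.0885 [283.1911 180.2419]
(5, 13) 0.133 [284.0528 188.9396]
(-5, -13) 0.0885 [273.7369 204.2189]
(-5, -13) 0.133 [273.2244 216.1379]
(5, -13) 0.0885 [283.06   204.2209]
(5, -13) 0.133 [283.8821 216.1409]
```

```bash
python3 -m handwheel '[[[0.3,0.1,0,0,0,3,50],[0.3,0.1,4,0,0,3,50],[0.3,0.1,8,0,0,3,50],[0.3,0.1,11,0,0,3,50],[0.3,0.1,13,0,0,3,50],[0.3,0.1,14.5,0,0,3,50],[0.3,0.1,15.5,0,0,3,50],[0.3,0.1,16.2,0,0,3,50],[0.3,0.1,16.2,0,0,3,50],[0.3,0.1,16.2,0,0,3,50]]]'; python3 snap.py w6
```

```text
t: 8.07
tcp_pos: [0.535, 0.2498, 0.0994]
ee_rot: [0.591, 0.806, 0.0, 0.0]
force: [0.5, -0.3, -0.3]
finger_gap: 0.0461
grip_force: 0.0
8.0667 [0.53496233 0.24981409 0.09941884] x [-3.00738682e-01  9.53706581e-01  5.77707547e-05] y [0.95370602 0.30073844 0.00110557] z [ 1.03701093e-03  3.87582541e-04 -9.99999387e-01] 0.046136726942360484 0.0 [ 0.50127491 -0.25163152 -0.30636578]
```

View pics/w6.png

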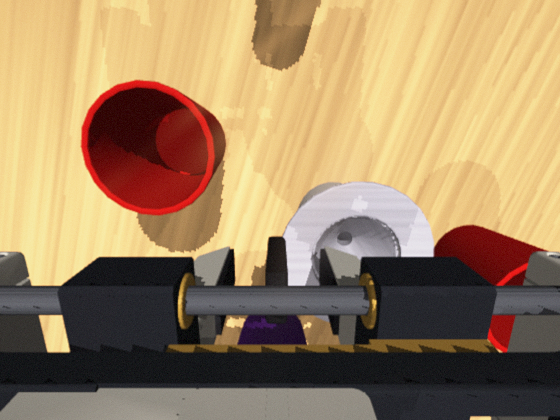

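The fin (277,265) is centred between the open fingers, with the right finger over the rim. I close and lift a little first.

```bash
python3 -m handwheel '[[[0,0,0,0,0,0,20],[0,0,0,0,0,0,5],[0,0,0,0,0,0,0],[0,0,0,0,0,0,0],[0,0,0,0,0,0,0],[0,0,0,0,0,0,0],[0,0,0,0,0,0,0],[0,0,-0.5,0,0,0,0],[0,0,-1,0,0,0,0],[0,0,-2,0,0,0,0],[0,0,-3,0,0,0,0],[0,0,-4.5,0,0,0,0],[0,0,-6,0,0,0,0],[0,0,-8,0,0,0,0],[0,0,-10,0,0,0,0],[0,0,-12,0,0,0,0],[0,0,-14,0,0,0,0],[0,0,-16,0,0,0,0],[0,0,-17,0,0,0,0],[0,0,-17,0,0,0,0]]]'; python3 snap.py w7
python3 - <<'E'
from rig import robot
import cv2,pickle
d={n:robot.capture(n) for n in("scene","top")};pickle.dump(d,open("d1.pkl","wb"))
cv2.imwrite("pics/s7.png",cv2.resize(d["scene"]["color"][120:300,250:490],(800,600),interpolation=cv2.INTER_CUBIC))
E
```

```text
t: 9.78
tcp_pos: [0.5354, 0.2504, 0.2722]
ee_rot: [0.591, 0.807, 0.002, 0.002]
force: [-0.5, 0.6, -1.3]
finger_gap: 0.0096
grip_force: 30.0
9.7833 [0.53542191 0.25040238 0.27219539] x [-3.01259527e-01  9.53542179e-01  9.73135416e-05] y [0.95352452 0.30125332 0.00611789] z [ 0.00580435  0.00193586 -0.99998128] 0.009637814825845224 29.992206394672394 [-0.53077631  0.57557814 -1.34416695]
```

View pics/s7.png

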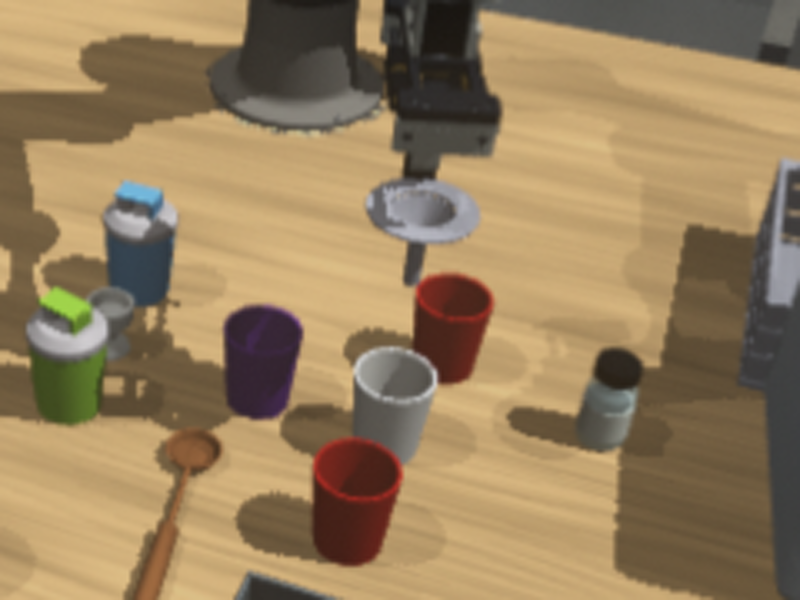

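The funnel hangs free of the beaker, which still stands. The spout tip is at crop (413,283), i.e. scene (373.9,204.9), and the rim centre at scene (376.9,183). Now I check the tilt numerically.

```bash
python3 - <<'E'
import pickle
from h import *
np.set_printoptions(precision=4,suppress=True)
d=pickle.load(open("d1.pkl","rb"));S,T=d["scene"],d["top"];c=pickle.load(open("w7.pkl","rb"))
for n,p in(("tip",[.5793,.2643,.188]),("rim",[.5793,.2643,.2615])): print(n,proj(S,p),proj(T,p),proj(c,p))
# rim ellipse in scene/wrist
for nm,cc,(x0,x1,y0,y1) in(("scene",S,(355,398,170,195)),("wrist",c,(255,470,170,300)),("top",T,(150,230,190,250))):
    im=cc["color"];g=cv2.cvtColor(im,cv2.COLOR_BGR2GRAY);hsv=cv2.cvtColor(im,cv2.COLOR_BGR2HSV)
    m=np.zeros_like(g);m[y0:y1,x0:x1]=((hsv[...,1]<55)&(g>90))[y0:y1,x0:x1]
    cn=max(cv2.findContours(m,cv2.RETR_EXTERNAL,cv2.CHAIN_APPROX_NONE)[0],key=cv2.contourArea)
    print(nm,cv2.fitEllipse(cn),cv2.boundingRect(cn))
E
cp pics/w7.png /tmp/
```

```text
tip [374.0944 203.5861] [182.6053 226.2292] [333.2043 219.3202]
rim [377.6508 181.4805] [176.2168 222.7412] [355.5196 257.1041]
scene ((376.6921081542969, 182.98753356933594), (18.33359146118164, 33.8149528503418), 96.29454803466797) (360, 174, 34, 20)
wrist ((349.6514892578125, 225.3930206298828), (104.76258087158203, 159.5919952392578), 107.51337432861328) (283, 170, 152, 116)
top ((191.69476318359375, 225.71322631835938), (15.303627014160156, 41.175052642822266), 149.8424072265625) (177, 206, 27, 38)
```

```bash
python3 -m handwheel '[[[-0.9,-0.4,0,0,0,0,0],[-2.7,-1.2,0,0,0,0,0],[-5.4,-2.4,0,0,0,0,0],[-8.1,-3.6,0,0,0,0,0],[-11.2,-5,0,0,0,0,0],[-14.3,-6.4,0,0,0,0,0],[-17.4,-7.8,0,0,0,0,0],[-20.5,-9.2,0,0,0,0,0],[-23.6,-10.5,0,0,0,0,0],[-26.7,-11.9,0,0,0,0,0],[-29.8,-13.3,0,0,0,0,0],[-32.9,-14.7,0,0,0,0,0],[-36,-16.1,0,0,0,0,0],[-39,-17.4,0,0,0,0,0],[-42,-18.8,0,0,0,0,0],[-44.5,-19.9,0,0,0,0,0],[-46.5,-20.8,0,0,0,0,0],[-47.8,-21.4,0,0,0,0,0],[-48.3,-21.6,0,0,0,0,0],[-48.3,-21.6,0,0,0,0,0]]]'; python3 snap.py w8
python3 - <<'E'
from rig import robot
import cv2,pickle
from h import *
d={n:robot.capture(n) for n in("scene","top")};pickle.dump(d,open("d2.pkl","wb"))
c=pickle.load(open("w8.pkl","rb"))
p=proj(c,[.519,-.2615,.16]);print(p); r=lambda im,x,y,w:cv2.resize(im[max(0,y):y+w*3//2,max(0,x):x+w],(400,600),interpolation=cv2.INTER_CUBIC)
cv2.imwrite("pics/p8.png",np.hstack([r(d["scene"]["color"],185,120,60),r(c["color"],260,110,140)]))
E
```

```text
t: 11.6
tcp_pos: [0.4734, -0.2763, 0.2679]
ee_rot: [0.592, 0.806, 0.0, -0.001]
force: [0.3, -0.5, -0.5]
finger_gap: 0.01
grip_force: 30.0
11.6 [ 0.47336894 -0.27626374  0.26787741] x [-0.29975445  0.95401545  0.00133569] y [ 9.54015708e-01  2.99755615e-01 -7.74788367e-04] z [-0.00113954  0.00104202 -0.99999881] 0.00996152776032837 29.992266297340393 [ 0.32599848 -0.54665891 -0.51281202]
[331.58867206 211.08343349]
```

View pics/p8.png

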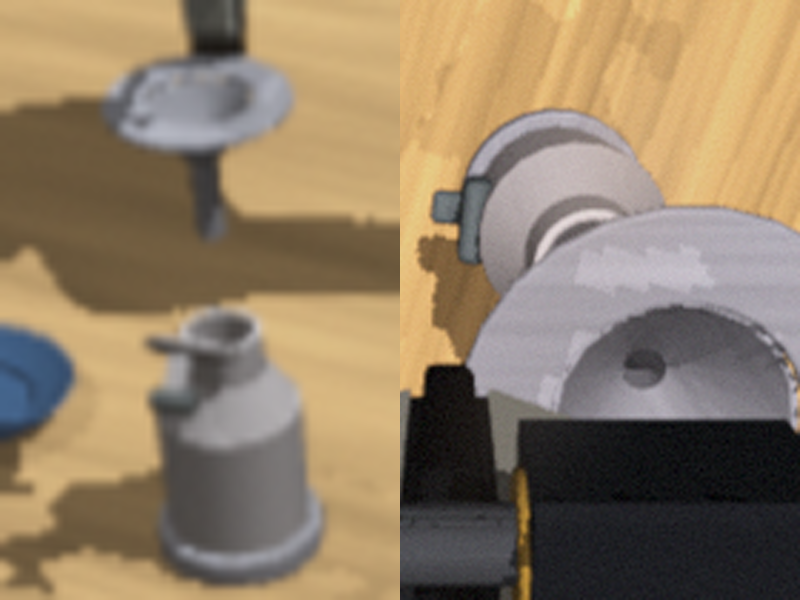

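The funnel is above the bottle and looks upright. The tip is at crop (210,233), i.e. scene (216.5,155), and the mouth at crop (222,330), i.e. scene (218.3,169.5). The spout hole in the wrist view is at (345.8,239.5). The flap is still open.

```bash
python3 - <<'E'
import pickle
from rig import robot
from h import *
np.set_printoptions(precision=4,suppress=True)
d=pickle.load(open("d2.pkl","rb"));S,T=d["scene"],d["top"];c=pickle.load(open("w8.pkl","rb"))
s=robot.get_state();print(s["tcp_pos"],s["t"])
M=np.array([.519,-.2615,.130]);y=np.array([.954,.3,0]);tip=c["s"]["tcp_pos"]+.046*y;tip[2]-=.0844
print("mouth",proj(S,M)," tip",tip,proj(S,tip),"rim",proj(S,tip+[0,0,.0735]))
print("wrist hole z+.04",proj(c,tip+[0,0,.04]),"z+.02",proj(c,tip+[0,0,.02]),"tip",proj(c,tip))
for i in np.eye(3)*.005: print("5mm",proj(S,tip+i)-proj(S,tip))
im=T["color"];q=proj(T,tip+[0,0,.0735]);print("top rim",q)
a,b=int(q[0])-20,int(q[1])-20
print(a,b);cv2.imwrite("pics/t8.png",cv2.resize(im[b:b+40,a:a+40],(600,600),interpolation=cv2.INTER_CUBIC))
E
```

```text
[ 0.474  -0.2744  0.2686] 11.75
mouth [218.3895 168.7859]  tip [ 0.5173 -0.2625  0.1835] [216.911  154.5195] rim [214.7606 134.2962]
wrist hole z+.04 [343.9851 236.9814] z+.02 [338.5422 227.5328] tip [333.9223 219.5131]
5mm [-0.7782  0.7554]
5mm [1.3568 0.316 ]
5mm [-0.1423 -1.3355]
top rim [386.8083 241.3971]
366 221
```

```bash
python3 -m handwheel '[[[0,0,0,0,0,0,0],[0,0,0.8,0,0,0,0],[0,0,1.6,0,0,0,0],[0,0,2.4,0,0,0,0],[0,0,3,0,0,0,0],[0,0,3.5,0,0,0,0],[0,0,3.9,0,0,0,0],[0,0,4.2,0,0,0,0],[0,0,4.2,0,0,0,0],[0,0,4.2,0,0,0,0],[0,0,4.2,0,0,0,0],[0,0,4.2,0,0,0,0],[0,0,4.2,0,0,0,0]]]'; python3 snap.py w9
python3 - <<'E'
from rig import robot
import cv2,pickle
from h import *
d={n:robot.capture(n) for n in("scene","top")};pickle.dump(d,open("d3.pkl","wb"))
c=pickle.load(open("w9.pkl","rb"));S=d["scene"]
M=np.array([.519,-.2615,.130]);tip=c["s"]["tcp_pos"]+.046*np.array([.954,.3,0]);tip[2]-=.0844
print(tip,proj(S,M),proj(S,tip),proj(S,tip+[0,0,.0735]),proj(c,tip+[0,0,.04]))
r=lambda im,x,y,w:cv2.resize(im[max(0,y):y+w*3//2,max(0,x):x+w],(400,600),interpolation=cv2.INTER_CUBIC)
cv2.imwrite("pics/p9.png",np.hstack([r(S["color"],195,135,40),r(d["top"]["color"],355,205,60)]))
E
```

```text
t: 12.83
tcp_pos: [0.474, -0.2757, 0.227]
ee_rot: [0.591, 0.807, 0.0, 0.0]
force: [0.1, 0.0, -0.9]
finger_gap: 0.0101
grip_force: 30.0
12.8333 [ 0.47404282 -0.27570359  0.22702071] x [-3.01179318e-01  9.53567405e-01 -4.71567376e-04] y [9.53567351e-01 3.01179523e-01 4.49355679e-04] z [ 5.70517366e-04 -3.14334616e-04 -9.99999788e-01] 0.010110235126625438 29.992191195487976 [ 0.10599388  0.02855752 -0.90871631]
[ 0.51792682 -0.26190359  0.14262071] [218.38954926 168.78585915] [218.09941306 165.36120881] [216.0191231  145.83099666] [343.88696274 236.93429451]
```

View pics/p9.png

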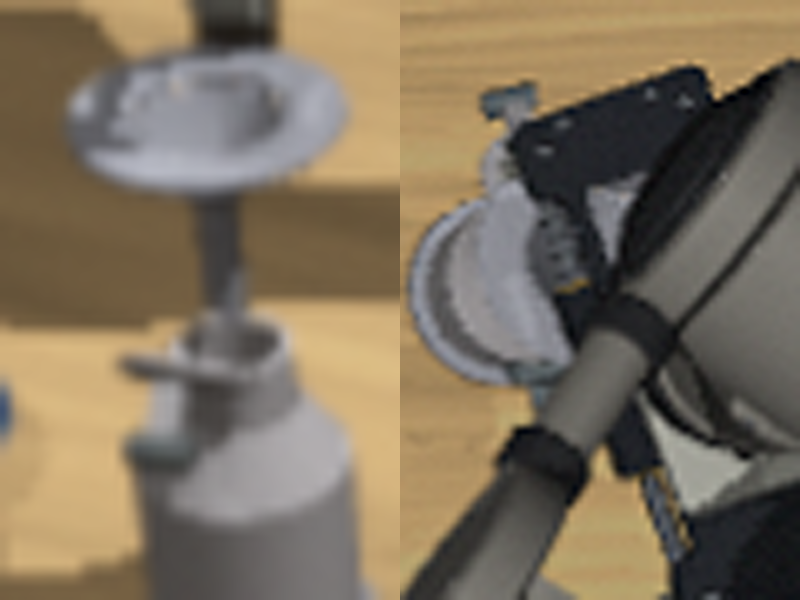

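The scene crop shows the spout hanging upright over the open mouth with its tip about 1 cm above the rim, lateral error about 2 mm, and the flap open. I hand it in.

```bash
python3 -c "
from rig import robot
print(robot.close_job())"
```

```text
the job is handed in; nothing more can be done
None
```

I handed the job in with the flap flipped fully back and the funnel held upright over the bottle. By my measurements the spout is within about 2 mm of the mouth's centre and its tip is 10–13 mm above the rim. I saw nothing knocked over, but no verdict came back.

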